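Gauge the jar lids and put them away

TASK

Wake the readout by pressing its left, middle and right keys (as seen from the robot) fully down, one at a time in that order; then carry the bridge gauge to each jar lid on the sill, tallest lid first, and stand it square on the sill across the lid so that its sprung foot rests near the middle of the lid's top and reads its height. Then stand the deep lids (over 35 mm) upright inside the white box and the shallow ones upright on the steel tray, flat on its floor, and set the gauge back upright on the middle of its cork pad. When all that is done, switch off with the left key alone, and leave the other things on the sill where they are.

Things in the scene. Friction and masses are not known exactly. Their poses are not given: they have to be found in the camera images.
- lid_a_mid (a point): centre (half-way up) of a gold-lacquered aluminium screw lid, a closed cylinder 56 mm across and 52 mm high, 25 to 65 g, standing closed end up on the sill; z is its axis, up. Tallest of the four sizes, deep: belongs in the box. The foot joint reads 40 mm on it. May be absent (None)
- lid_b_mid (a point): centre (half-way up) of a gold-lacquered aluminium screw lid, a closed cylinder 64 mm across and 42 mm high, 25 to 65 g, standing closed end up on the sill; z is its axis, up. Second tallest of the four sizes, deep: belongs in the box. The foot joint reads 30 mm on it. May be absent (None)
- lid_c_mid (a point): centre (half-way up) of a gold-lacquered aluminium screw lid, a closed cylinder 64 mm across and 28 mm high, 25 to 65 g, standing closed end up on the sill; z is its axis, up. Third of the four sizes, shallow: belongs on the tray. The foot joint reads 16 mm on it. May be absent (None)
- lid_d_mid (a point): centre (half-way up) of a gold-lacquered aluminium screw lid, a closed cylinder 68 mm across and 20 mm high, 25 to 65 g, standing closed end up on the sill; z is its axis, up. Lowest of the four sizes, shallow: belongs on the tray. The foot joint reads 8 mm on it. May be absent (None)
- gauge_handle (a point): grasp point of the bridge height gauge (0.53 kg, loose): middle of a black upright handle block, 26 mm thick along the gauge's x, 50 mm along its y, 45 mm high, top 136 mm above the feet; this point is 115 mm above the feet. Beam under the handle from 75 to 91 mm above the feet, 128 mm long along y, 40 mm wide. z is up
- gauge_base (a point): the gauge's point midway between its two feet, level with their undersides. The feet are legs 14 mm thick along y, 40 mm along x, centred 57 mm to either side along y, so 100 mm clear between them
- foot_tip (a point): underside centre of the sprung slide-foot, a 28 mm disc hanging on the gauge's axis between the legs
- foot (a joint): slide of the sprung foot in m: 0 when hanging free, its underside then 12 mm above the plane of the gauge's feet; grows as a part pushes the foot up (at most 0.055), so part height = reading + 0.012 when the gauge stands on the sill. The spring pushes down with about 0.6 N at 0 and 1.8 N at 0.04, less than the gauge's weight, so the gauge stands by itself
- pad: cork parking pad of the gauge, fixed, 90 mm (x) by 170 mm (y), 4 mm thick; origin at the centre of its underside on the sill. At the start the gauge stands on it, its y along the pad's y
- readout: readout unit of the gauge, fixed grey box 100 mm (x) by 170 mm (y), 30 mm high, three white round keys in a row along its y near its front (robot side) edge, a dark display behind them; origin at the centre of its underside
- key1_top (a point): centre of the top of the left (+y, the end nearest the middle of the sill) key, 28 mm across, spaced 52 mm; pressed straight down
- key2_top (a point): centre of the top of the middle key, 28 mm across, spaced 52 mm; pressed straight down
- key3_top (a point): centre of the top of the right (-y) key, 28 mm across, spaced 52 mm; pressed straight down
- key1 (a joint): travel of the left (+y, the end nearest the middle of the sill) key in m: 0 up, 0.006 fully down (takes 4 N), springs back; must pass 0.0042
- key2 (a joint): travel of the middle key in m: 0 up, 0.006 fully down (takes 4 N), springs back; must pass 0.0042
- key3 (a joint): travel of the right (-y) key in m: 0 up, 0.006 fully down (takes 4 N), springs back; must pass 0.0042
- box: white plastic storage box, fixed, open, outside 160 mm (x) by 210 mm (y), walls 5 mm thick and 50 mm high, inner floor 5 mm above the sill; origin at the centre of its underside. Its hinged lid is folded right back down to the sill beyond its +y side, with a snap latch on it
- tray: stainless tray, fixed, 160 mm (x) by 210 mm (y), rim 14 mm high and 4 mm thick, inner floor 4 mm above the sill; origin at the centre of its underside
- jar: bystander: green glass jar, 90 mm across, 150 mm high, origin under its centre
- funnel: bystander: stainless funnel standing mouth down, 110 mm across, 110 mm high, origin under its centre
- spice: bystander among the lids: small spice jar, 44 mm across, 70 mm high, origin under its centre
- jar_gripper: bystander: hard silicone jar gripper, flat, 14 mm high, 76 mm disc (origin under its centre) with a 22 mm wide handle reaching 135 mm along its y
- mug: bystander: white mug, 80 mm across, 90 mm high
Not all that is in view belongs to the job. What is shaped like the part that bears lid_d_mid but blue or turquoise is not meant.

How it is judged:
On the way, in this order (a step that is already met when the one before it is completed fails the run):
1. left key pressed fully down alone (value of joint key1 above 0.0042 m and value of joint each of key2, key3 below 0.002 m), for 0.1 s.
2. middle key pressed fully down alone (value of joint key2 above 0.0042 m and value of joint each of key1, key3 below 0.002 m), for 0.1 s.
3. right key pressed fully down alone (value of joint key3 above 0.0042 m and value of joint each of key1, key2 below 0.002 m), for 0.1 s.
4. the gauge stands on the sill across the tallest (52 mm) lid, its foot resting on the lid's top and reading its height (horizontal distance between foot_tip and lid_a_mid below 0.018 m and angle between lid_a_mid's own z axis and vertical below 0.12 rad and angle between the z axis of gauge_base and the z axis of lid_a_mid, either way round below 0.08 rad and z of gauge_base in the frame of lid_a_mid between -0.03 and -0.022 m and z of foot_tip in the frame of lid_a_mid between 0.023 and 0.029 m), for 0.3 s.
5. the gauge stands on the sill across the second tallest (42 mm) lid, its foot resting on the lid's top and reading its height (horizontal distance between foot_tip and lid_b_mid below 0.018 m and angle between lid_b_mid's own z axis and vertical below 0.12 rad and angle between the z axis of gauge_base and the z axis of lid_b_mid, either way round below 0.08 rad and z of gauge_base in the frame of lid_b_mid between -0.025 and -0.017 m and z of foot_tip in the frame of lid_b_mid between 0.018 and 0.024 m), for 0.3 s.
6. the gauge stands on the sill across the third (28 mm) lid, its foot resting on the lid's top and reading its height (horizontal distance between foot_tip and lid_c_mid below 0.018 m and angle between lid_c_mid's own z axis and vertical below 0.12 rad and angle between the z axis of gauge_base and the z axis of lid_c_mid, either way round below 0.08 rad and z of gauge_base in the frame of lid_c_mid between -0.018 and -0.01 m and z of foot_tip in the frame of lid_c_mid between 0.011 and 0.017 m), for 0.3 s.
7. the gauge stands on the sill across the lowest (20 mm) lid, its foot resting on the lid's top and reading its height (horizontal distance between foot_tip and lid_d_mid below 0.018 m and angle between lid_d_mid's own z axis and vertical below 0.12 rad and angle between the z axis of gauge_base and the z axis of lid_d_mid, either way round below 0.08 rad and z of gauge_base in the frame of lid_d_mid between -0.014 and -0.006 m and z of foot_tip in the frame of lid_d_mid between 0.007 and 0.013 m), for 0.3 s.
8. with the lids sorted and the gauge back on its pad, left key pressed fully down alone (all of step 1 and angle between each of lid_a_mid, lid_b_mid, lid_c_mid, lid_d_mid's own z axis and vertical below 0.12 rad and x of lid_a_mid in the frame of box between -0.052 and 0.052 m and y of lid_a_mid in the frame of box between -0.077 and 0.077 m and z of lid_a_mid in the frame of box between 0.025 and 0.037 m and x of lid_b_mid in the frame of box between -0.052 and 0.052 m and y of lid_b_mid in the frame of box between -0.077 and 0.077 m and z of lid_b_mid in the frame of box between 0.02 and 0.032 m and x of lid_c_mid in the frame of tray between -0.05 and 0.05 m and y of lid_c_mid in the frame of tray between -0.075 and 0.075 m and z of lid_c_mid in the frame of tray between 0.012 and 0.024 m and x of lid_d_mid in the frame of tray between -0.05 and 0.05 m and y of lid_d_mid in the frame of tray between -0.075 and 0.075 m and z of lid_d_mid in the frame of tray between 0.008 and 0.02 m and horizontal distance between gauge_base and pad below 0.03 m and angle between gauge_base's own z axis and vertical below 0.06 rad and height (world z) of gauge_base below 0.009 m), for 0.1 s.
At the end, for the whole second after the job is handed in: Every lid present is upright (0.12 rad), at rest on its floor: 52 and 42 mm lids with centres within 52 (x), 77 mm (y) of the box's middle, 28 and 20 mm lids within 50, 75 mm of the tray's; gauge upright on its pad within 30 mm of the middle; keys up (angle between each of lid_a_mid, lid_b_mid, lid_c_mid, lid_d_mid's own z axis and vertical below 0.12 rad and x of lid_a_mid in the frame of box between -0.052 and 0.052 m and y of lid_a_mid in the frame of box between -0.077 and 0.077 m and z of lid_a_mid in the frame of box between 0.025 and 0.037 m and x of lid_b_mid in the frame of box between -0.052 and 0.052 m and y of lid_b_mid in the frame of box between -0.077 and 0.077 m and z of lid_b_mid in the frame of box between 0.02 and 0.032 m and x of lid_c_mid in the frame of tray between -0.05 and 0.05 m and y of lid_c_mid in the frame of tray between -0.075 and 0.075 m and z of lid_c_mid in the frame of tray between 0.012 and 0.024 m and x of lid_d_mid in the frame of tray between -0.05 and 0.05 m and y of lid_d_mid in the frame of tray between -0.075 and 0.075 m and z of lid_d_mid in the frame of tray between 0.008 and 0.02 m and horizontal distance between gauge_base and pad below 0.03 m and angle between gauge_base's own z axis and vertical below 0.06 rad and height (world z) of gauge_base below 0.009 m and value of joint each of key1, key2, key3 below 0.002 m and linear speed of each of lid_a, lid_b, lid_c, lid_d below 0.03 m/s); the robot touches nothing.
It fails at once if two keys pressed at once (value of joint each of key1, key2 above 0.003 m or value of joint each of key2, key3 above 0.003 m or value of joint each of key1, key3 above 0.003 m).
It fails at once if a bystander pushed more than 40 mm or toppled (distance of any of jar, funnel, spice, jar_gripper, mug from where it was at the start of the episode above 0.04 m or angle between any of jar, funnel, spice, jar_gripper, mug's own z axis and vertical above 0.5 rad).
Of lid_a, lid_b, lid_c, lid_d only 3 to 4 are there at a start; the rules pass over those that are not, and their reading is None.
At some moment in a run one of lid_a, lid_b, lid_c, lid_d may be knocked a few centimetres aside while the robot is not near it.
It also fails if it takes over 210 s, if anything falls off the work surface, if the arm or the gripper's body presses on something with over 40 N, if the wrist force passes 120 N, or if a joint passes its speed limit or range.

ROBOT

A 7-joint arm with a two-finger parallel gripper is mounted at the origin on the work surface. World frame = base frame: x ahead of the robot, y to its left, z up, the work surface at z = 0. Lengths are in m, angles in rad, forces in N, time in s.
With the tool pointing down it reaches from about 0.35 to 0.9 m from the base axis. Payload 7.2 kg.
Tool frame: the origin (TCP) lies midway between the tips of the shut fingers; the grasp point (between the pads) lies 19 mm behind it; z points along the fingers, y is the line along which they close (so a half turn about z gives the same grasp; the last joint's range is limited). The gripper opens to 88 mm and grips with 3 to 60 N. Pads are 20 mm wide; open, the fingers measure 115 mm over their backs; the gripper's body (75 mm by 178 mm) begins 61 mm behind the grasp point.
Start: joints at [-1.294, 0.411, -0.013, 1.596, 0.006, 1.134, -0.082], TCP at [0.211, 0.588, 0.223] pointing down, gripper open.
Joint ranges: [-2.95, 2.95], [-0.29, 1.99], [-1.47, 1.44], [0.14, 2.54], [-1.03, 4.17], [0.13, 1.85], [-2.86, 2.86]. Speed limits (rad/s): [2.39, 2.39, 3.01, 3.01, 3.14, 3.14, 3.14].

INTERFACE

Orientations are given as a unit quaternion [x, y, z, w].
In Python, from workcell import observe, viewer, order gives the robot as it stands.
- The arm moves only by the tool servo_tool, never from a script. Its argument "motion" is a list of rows, each a list of 3 entries, a list of its own where there are three numbers: the finger opening in cm, from 0 to 8.78, then the shift along the tool's x, y, z in cm, then the turn about the tool's z in rad. A call has 1 to 20 rows; each row is the pose to reach, as a shift and turn from the pose commanded when the call began, along the tool's axes at that moment; what a row does not reach only later rows make up. A row lasts 1/10 s, in which the tool goes at most 50 mm and 8.59 degrees, less where a joint would pass 70% of its speed; a pose out of reach is approached as far as the arm can. A call with a gripper value outside its range is refused whole. The fingers move at their own pace and stop on an object; "force" is the grip in N (left out, the last holds). Time passes only in rows, so rows that repeat a pose let the fingers close. It gives the time, the measured TCP pose, the force, the opening and the grip force at its end, in the units of the state.
- observe(): the state, without advancing time (a new reading comes with each control period).
- viewer.capture(name): name is "scene" or "top"; returns (picture, depth): 400x640x3 uint8, red, green, blue; 400x640 float32, m along the optical axis (not along the pixel's ray), 0 where there is no reading.
- viewer.camera_params(name): a dict with "fx", "fy", "cx", "cy" (pixels), "world_to_cam" (4x4, takes a point from world to camera coordinates). Camera axes: x right, y down, z forward; pixel columns grow to the right and rows downward; lengths in m; the calibration is good to about 2 mm. A picture is of the moment at which its call begins. camera_params takes no time and is no camera call.
- order.sign_off(): hands the job in; it is judged then, once.
The state is a dict: "t": time; "q": joint angles; "joint_vel": joint speeds; "joint_torque": joint torques, N m; "tool_pos": TCP position; "tcp_rot": TCP orientation; "contact_force": force on the tool from outside, world axes, zero at the start; "wrist_torque": the same for the moment, N m; "opening": finger opening in m; "finger_force": force on a finger pad.
Only numpy, scipy, OpenCV 4.12 (cv2) and the standard library are available. Lean on these libraries where they do the work, as an engineer would, in place of code of your own. Each camera call takes 0.05 s, during which the arm holds its last target. There are 200 camera calls.

## Working session

There is one attempt and no reset: what is moved stays moved. The work goes in short steps, Python scripts to look and compute and a tool call to move; the robot and the scene stay as the last step left them, time stands still between calls to the robot, and variables do not carry over. Pictures are saved under pics/ and viewed, at most 14 in all, crops included, and the job is handed in when it is done.

Besides the shell and the picture viewer there is one more tool, called after ">>>" in YAML: its name, and indented under it one key for each argument. servo_tool: Moves the arm, as the interface text tells. Its arguments: {"type":"object","properties":{"motion":{"type":"array"},"force":{"type":"number"}},"required":["motion"]}

```bash
ls; mkdir -p pics; cat > h.py <<'E'
import numpy as np, cv2
from workcell import observe, viewer, order
from scipy.spatial.transform import Rotation as R
def cap(n):
    im,d=viewer.capture(n); return im,d,viewer.camera_params(n)
def cloud(d,p):
    v,u=np.mgrid[:d.shape[0],:d.shape[1]]
    P=np.stack([(u-p['cx'])/p['fx']*d,(v-p['cy'])/p['fy']*d,d],-1)
    M=np.linalg.inv(np.array(p['world_to_cam'])); return P@M[:3,:3].T+M[:3,3]
def ray(p,u,v,z):
    M=np.linalg.inv(np.array(p['world_to_cam'])); r=M[:3,:3]@np.array([(u-p['cx'])/p['fx'],(v-p['cy'])/p['fy'],1]); c=M[:3,3]
    return c+r*(z-c[2])/r[2]
def save(im,n): cv2.imwrite('pics/'+n,im[...,::-1])
def st():
    s=observe(); print('t',round(s['t'],2),'tcp',np.round(s['tool_pos'],4),'rot',np.round(R.from_quat(s['tcp_rot']).as_matrix(),3).tolist(),'F',np.round(s['contact_force'],1),'op',round(s['opening'],4),'q7',np.round(s['q'][6],2)); return s
E
python3 - <<'E'
from h import *
st()
for n in('scene','top'):
    im,d,p=cap(n); save(im,n+'0.png'); print(n,p['fx'],p['cx'],p['cy'],np.round(p['world_to_cam'],3).tolist(),(d==0).mean())
    np.savez(n+'0.npz',im=im,d=d)
E
```

```text
pics
t 0.0 tcp [0.2111 0.5877 0.2219] rot [[-0.941, 0.338, -0.0], [0.338, 0.941, -0.002], [-0.0, -0.002, -1.0]] F [-1.  -0.1  0.7] op 0.088 q7 -0.08
scene 473.625571412138 314.6692534087606 193.08792840323073 [[-0.827, 0.561, 0.021, 0.484], [0.374, 0.578, -0.726, -0.076], [-0.42, -0.592, -0.688, 1.582], [0.0, 0.0, 0.0, 1.0]] 0.0040390625
top 375.41248258571056 314.82872242755445 185.82703919476674 [[-0.013, -1.0, -0.018, -0.071], [-0.992, 0.015, -0.122, 0.56], [0.123, 0.016, -0.992, 1.281], [0.0, 0.0, 0.0, 1.0]] 0.0040546875
```

View pics/scene0.png

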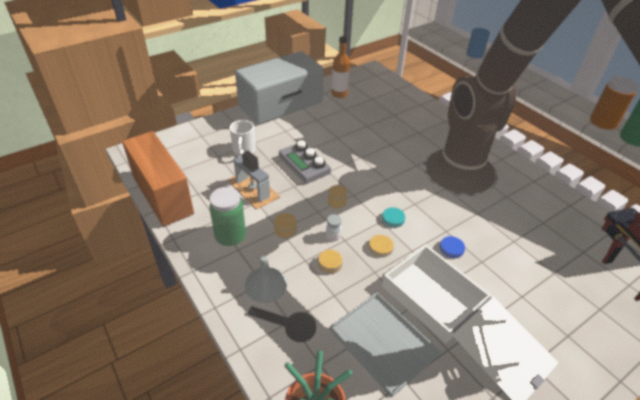

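View pics/top0.png

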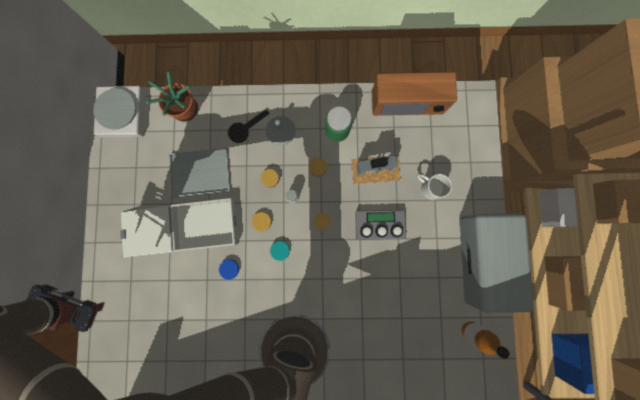

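Top view (up = +x, left = +y): gold lids at (270,177), (261,221), (317,166), (322,220); spice (293,193); readout (381,223) with keys at (366/382/398,231); gauge on pad (376,168); tray (200,173), box (203,223), jar (338,124), mug (436,186).

```bash
cat >> h.py <<'E'
def lids(im,d,p,verbose=1):
    """gold tops: refined on plane z=h by mask centroid"""
    hsv=cv2.cvtColor(im,cv2.COLOR_RGB2HSV); X=cloud(d,p)
    m=((hsv[...,0]>14)&(hsv[...,0]<32)&(hsv[...,1]>110)&(X[...,2]>.008)&(X[...,2]<.14)&(X[...,0]>.2)&(X[...,0]<.9)).astype(np.uint8)
    n,l,s,c=cv2.connectedComponentsWithStats(m); out=[]
    for i in range(1,n):
        if s[i,4]<60: continue
        q=X[l==i]; h=np.percentile(q[:,2],75); t=(l==i)&(X[...,2]>h-.007)
        w=X[t]; v,u=np.nonzero(t)
        (cu,cv_),r=cv2.minEnclosingCircle(np.c_[u,v].astype(np.float32))
        g=ray(p,u.mean(),v.mean(),h); 
        print('px',np.round(c[i],0),'n',s[i,4],'h',round(h,4),'cen',np.round(g[:2],4),'ext',np.round(np.ptp(w[:,:2],axis=0),3)); out.append([*g[:2],h])
    return out
E
python3 - <<'E'
from h import *
Z={n:np.load(n+'0.npz') for n in('top','scene')}
for n in Z:
    p=viewer.camera_params(n); im,d=Z[n]['im'],Z[n]['d']; print(n); lids(im,d,p)
n='top';p=viewer.camera_params(n); im,d=Z[n]['im'],Z[n]['d'];X=cloud(d,p)
hsv=cv2.cvtColor(im,cv2.COLOR_RGB2HSV)
for (u,v) in [(270,177),(261,221),(317,166),(322,220)]: print(u,v,hsv[v,u],np.round(X[v,u],3))
def comp(nm,m,x0,x1,y0,y1,k=3):
    m=m&(X[...,0]>x0)&(X[...,0]<x1)&(X[...,1]>y0)&(X[...,1]<y1)
    q=X[m]; 
    if len(q)<5: print(nm,'none');return
    r=cv2.minAreaRect(q[:,:2].astype(np.float32)); print(nm,len(q),'mean',np.round(q.mean(0),3),'med z',np.round(np.median(q[:,2]),3),'rect',np.round(r[0],3),np.round(r[1],3),round(r[2],1))
g=X[...,2]
a=(.2,.95,-.45,.02)
comp('readout',(g>.022)&(g<.06),.3,.52,-.36,-.09)
comp('keys',(hsv[...,2]>170)&(hsv[...,1]<50)&(g>.02)&(g<.06),.3,.52,-.36,-.09)
comp('pad',(hsv[...,0]<22)&(hsv[...,1]>90)&(g<.015)&(g>-.01),.45,.75,-.36,-.08)
comp('handle',(g>.115)&(g<.15),.5,.7,-.3,-.1)
comp('beam',(g>.07)&(g<.15),.5,.7,-.3,-.1)
comp('box',(g>.035)&(g<.06),.3,.6,.12,.5)
comp('tray',(g>.008)&(g<.03),.5,.75,.18,.5)
comp('spice',(g>.055)&(g<.08),.45,.6,-.05,.1)
comp('mug',(g>.07)&(g<.11),.45,.7,-.5,-.3)
comp('jar',(g>.13)&(g<.17),.65,.85,-.3,.05)
comp('funnel',(g>.03)&(g<.13),.65,.85,-.05,.2)
comp('gripper',(g>.008)&(g<.03),.65,.85,-.0,.3)
comp('teal',(hsv[...,0]>80)&(hsv[...,0]<98)&(hsv[...,1]>120)&(g<.05),.2,.5,-.1,.3)
E
```

```text
top
px [598. 121.] n 2212 h 0.1097 cen [ 0.7673 -1.053 ] ext [0.242 0.118]
px [317. 166.] n 239 h 0.0442 cen [ 0.6276 -0.0895] ext [0.058 0.053]
px [269. 177.] n 251 h 0.0302 cen [0.5926 0.0821] ext [0.061 0.058]
px [261. 221.] n 285 h 0.0219 cen [0.4388 0.1112] ext [0.063 0.064]
px [321. 221.] n 186 h 0.054 cen [ 0.4363 -0.0998] ext [0.051 0.048]
scene
px [137.  68.] n 157 h 0.124 cen [ 0.7063 -1.0449] ext [0.08  0.021]
px [116.  74.] n 76 h 0.1153 cen [ 0.7871 -1.0498] ext [0.033 0.015]
px [283. 221.] n 77 h 0.0424 cen [ 0.6351 -0.0898] ext [0.055 0.049]
px [381. 244.] n 316 h 0.0204 cen [0.4419 0.116 ] ext [0.065 0.065]
px [330. 259.] n 315 h 0.0284 cen [0.5957 0.0857] ext [0.059 0.059]
270 177 [ 21 161 169] [0.594 0.079 0.028]
261 221 [ 20 161 170] [0.439 0.111 0.022]
317 166 [ 20 143  93] [ 0.628 -0.088  0.041]
322 220 [ 21 146  94] [ 0.439 -0.102  0.056]
readout 1348 mean [ 0.425 -0.269  0.037] med z 0.033 rect [ 0.425 -0.226] [0.268 0.097] 89.3
keys 92 mean [ 0.399 -0.299  0.052] med z 0.052 rect [ 0.399 -0.302] [0.116 0.02 ] 89.3
pad 481 mean [ 0.6   -0.279  0.004] med z 0.00
[... 200 characters left out ...]
 [0.042 0.075] 4.1
box 1347 mean [0.422 0.403 0.045] med z 0.046 rect [0.427 0.35 ] [0.16  0.302] 5.7
tray 596 mean [0.63  0.319 0.012] med z 0.011 rect [0.626 0.34 ] [0.314 0.248] 89.4
spice 110 mean [0.526 0.004 0.07 ] med z 0.07 rect [0.525 0.004] [0.039 0.036] 44.9
mug 247 mean [ 0.593 -0.395  0.09 ] med z 0.091 rect [ 0.589 -0.415] [0.223 0.076] 61.3
jar 497 mean [ 0.772 -0.172  0.149] med z 0.149 rect [ 0.786 -0.217] [0.076 0.193] 16.8
funnel 284 mean [0.765 0.043 0.05 ] med z 0.043 rect [0.77  0.045] [0.068 0.067] 88.3
gripper 879 mean [0.767 0.133 0.015] med z 0.014 rect [0.753 0.153] [0.175 0.313] 8.2
teal 283 mean [0.338 0.047 0.02 ] med z 0.02 rect [0.338 0.045] [0.062 0.062] 89.3
```

```bash
python3 - <<'E'
from h import *
Z={n:np.load(n+'0.npz') for n in('top','scene')}
for n in Z:
    p=viewer.camera_params(n); im,d=Z[n]['im'],Z[n]['d'];X=cloud(d,p);g=X[...,2];hsv=cv2.cvtColor(im,cv2.COLOR_RGB2HSV)
    print(n)
    def comp(nm,m,x0,x1,y0,y1):
        m=m&(X[...,0]>x0)&(X[...,0]<x1)&(X[...,1]>y0)&(X[...,1]<y1)
        k,l,s,c=cv2.connectedComponentsWithStats(m.astype(np.uint8))
        for i in range(1,k):
            if s[i,4]<12: continue
            q=X[l==i]; r=cv2.minAreaRect(q[:,:2].astype(np.float32)); print(nm,np.round(c[i]),len(q),'z',np.round(np.percentile(q[:,2],[10,50,90]),3),'rect',np.round(r[0],3),np.round(r[1],3),round(r[2],1))
    comp('keys',(hsv[...,2]>120)&(hsv[...,1]<60)&(g>.033)&(g<.06),.36,.44,-.42,-.14)
    comp('readout',(g>.022)&(g<.06),.34,.52,-.42,-.17)
    comp('pad',(hsv[...,0]<22)&(hsv[...,1]>90)&(g<.015)&(g>-.01),.5,.7,-.45,-.17)
    comp('handle',(g>.12)&(g<.15),.5,.7,-.36,-.1)
    comp('beam',(g>.082)&(g<.102),.54,.7,-.36,-.15)
    comp('box',(g>.04)&(g<.06),.3,.55,.12,.6)
    comp('tray',(g>.008)&(g<.03),.53,.78,.18,.6)
    comp('lidA',(hsv[...,1]>80)&(hsv[...,0]>12)&(hsv[...,0]<34)&(g>.046)&(g<.06),.36,.5,-.16,-.05)
    comp('lidB',(hsv[...,1]>80)&(hsv[...,0]>12)&(hsv[...,0]<34)&(g>.036)&(g<.05),.55,.7,-.15,-.05)
    cr=cv2.resize(im[130:260,300:440] if n=='top' else im[120:220,210:350],None,fx=5,fy=5,interpolation=cv2.INTER_CUBIC)
    save(cr[:600,:800],n+'crop.png')
E
```

```text
top
keys [382. 231.] 55 z [0.045 0.051 0.055] rect [ 0.399 -0.304] [0.027 0.025] 8.3
keys [397. 231.] 54 z [0.044 0.052 0.055] rect [ 0.4   -0.356] [0.027 0.025] 58.5
keys [366. 231.] 52 z [0.047 0.052 0.055] rect [ 0.398 -0.253] [0.024 0.024] 89.3
readout [380. 224.] 1421 z [0.027 0.032 0.048] rect [ 0.424 -0.304] [0.169 0.097] 89.3
pad [375. 174.] 565 z [0.    0.004 0.008] rect [ 0.619 -0.298] [0.089 0.17 ] 4.1
handle [379. 161.] 138 z [0.133 0.139 0.142] rect [ 0.625 -0.29 ] [0.027 0.051] 9.6
beam [376. 165.] 318 z [0.09  0.095 0.098] rect [ 0.623 -0.291] [0.045 0.129] 8.3
box [179. 227.] 1043 z [0.042 0.048 0.053] rect [0.428 0.34 ] [0.16 0.28] 5.7
tray [137. 134.] 44 z [0.012 0.018 0.027] rect [0.758 0.57 ] [0.021 0.052] 27.2
tray [235. 134.] 203 z [0.011 0.014 0.018] rect [0.753 0.21 ] [0.058 0.053] 89.3
tray [203. 158.] 176 z [0.009 0.012 0.016] rect [0.63 0.34] [0.143 0.212] 4.3
tray [171. 181.] 32 z [0.009 0.014 0.016] rect [0.593 0.436] [0.063 0.014] 2.8
tray [220. 191.] 29 z [0.01  0.012 0.017] rect [0.551 0.26 ] [0.009 0.066] 6.5
tray [187. 194.] 62 z [0.01  0.013 0.017] 
[... 497 characters left out ...]
.047] rect [ 0.424 -0.302] [0.178 0.105] 89.2
pad [252. 193.] 437 z [-0.     0.003  0.005] rect [ 0.621 -0.294] [0.087 0.166] 5.6
handle [249. 158.] 163 z [0.125 0.137 0.141] rect [ 0.626 -0.288] [0.03  0.052] 8.3
beam [252. 171.] 316 z [0.087 0.093 0.096] rect [ 0.625 -0.289] [0.044 0.13 ] 8.3
box [460. 308.] 2134 z [0.041 0.047 0.051] rect [0.428 0.338] [0.165 0.274] 5.7
tray [385. 344.] 655 z [0.009 0.012 0.015] rect [0.62  0.339] [0.163 0.212] 5.1
tray [305. 326.] 440 z [0.011 0.013 0.015] rect [0.753 0.21 ] [0.053 0.06 ] 0.3
lidA [337. 192.] 177 z [0.048 0.051 0.054] rect [ 0.44  -0.095] [0.054 0.049] 1.1
lidB [284. 222.] 293 z [0.038 0.041 0.043] rect [ 0.631 -0.086] [0.063 0.059] 70.5
```

View pics/topcrop.png

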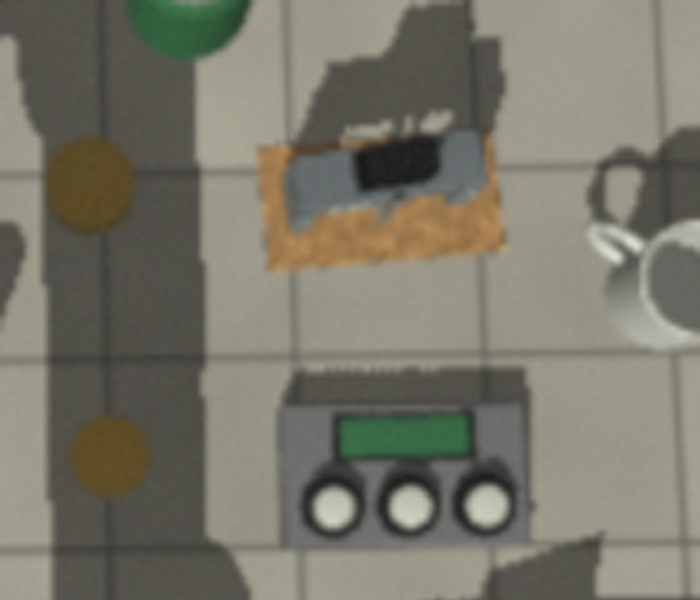

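>>> servo_tool:
  motion:
    - [0,[-32.4,-19.2,0],1.226]
    - [0,[-32.4,-19.2,0],1.226]
    - [0,[-32.4,-19.2,0],1.226]
    - [0,[-32.4,-19.2,0],1.226]
    - [0,[-32.4,-19.2,0],1.226]
    - [0,[-32.4,-19.2,0],1.226]
    - [0,[-32.4,-19.2,0],1.226]
    - [0,[-32.4,-19.2,0],1.226]
    - [0,[-32.4,-19.2,0],1.226]
    - [0,[-32.4,-19.2,0],1.226]
    - [0,[-32.4,-19.2,0],1.226]
  force: 20

```text
t: 1.2
tool_pos: [0.4503, 0.2992, 0.2224]
tcp_rot: [0.706, 0.709, -0.0, -0.0]
contact_force: [0.5, 0.5, -0.2]
opening: 0.0032
finger_force: 0.0
```

```bash
python3 -c "
from h import *
s=st()"
```

```text
t 1.2 tcp [0.4503 0.2992 0.2224] rot [[-0.004, 1.0, -0.001], [1.0, 0.004, 0.0], [0.0, -0.001, -1.0]] F [ 0.5  0.5 -0.2] op 0.0032 q7 -0.57
```

>>> servo_tool:
  motion:
    - [0,[-55.3,-5.2,6],0]
    - [0,[-55.3,-5.2,6],0]
    - [0,[-55.3,-5.2,6],0]
    - [0,[-55.3,-5.2,6],0]
    - [0,[-55.3,-5.2,6],0]
    - [0,[-55.3,-5.2,6],0]
    - [0,[-55.3,-5.2,6],0]
    - [0,[-55.3,-5.2,6],0]
    - [0,[-55.3,-5.2,6],0]
    - [0,[-55.3,-5.2,6],0]
    - [0,[-55.3,-5.2,6],0]
    - [0,[-55.3,-5.2,6],0]
    - [0,[-55.3,-5.2,14],0]
    - [0,[-55.3,-5.2,15],0]
    - [0,[-55.3,-5.2,15],0]

```text
t: 2.7
tool_pos: [0.3971, -0.2518, 0.0688]
tcp_rot: [0.706, 0.708, -0.002, -0.004]
contact_force: [0.2, 0.4, 0.3]
opening: 0.0005
finger_force: 0.0
```

```bash
python3 -c "
from h import *
s=st()"
```

```text
t 2.7 tcp [ 0.3971 -0.2518  0.0688] rot [[-0.003, 1.0, -0.008], [1.0, 0.003, 0.003], [0.003, -0.008, -1.0]] F [0.2 0.4 0.3] op 0.0005 q7 0.85
```

>>> servo_tool:
  motion:
    - [0,[-0.2,0.2,1.6],0]
    - [0,[-0.2,0.2,2.2],0]
    - [0,[-0.2,0.2,2.5],0]
    - [0,[-0.2,0.2,2.5],0]
    - [0,[-0.2,0.2,2.5],0]

```text
t: 3.2
tool_pos: [0.4022, -0.2566, 0.0487]
tcp_rot: [0.707, 0.707, 0.001, 0.001]
contact_force: [1.7, 1.6, 2.2]
opening: 0.0007
finger_force: 1.4
```

>>> servo_tool:
  motion:
    - [0,[0.2,-0.1,0.3],0]
    - [0,[0.2,-0.1,0.5],0]
    - [0,[0.2,-0.1,0.5],0]
    - [0,[0.2,-0.1,0.5],0]

```text
t: 3.6
tool_pos: [0.402, -0.2564, 0.0456]
tcp_rot: [0.707, 0.707, 0.002, 0.002]
contact_force: [-4.8, 4.2, 38.7]
opening: 0.0002
finger_force: 19.6
```

>>> servo_tool:
  motion:
    - [0,[0,0,-1],0]
    - [0,[0,0,-2],0]
    - [0,[0,0,-2],0]
    - [0,[-5,0,-2],0]
    - [0,[-5,0,-2],0]
    - [0,[-5,0,-2],0]
    - [0,[-5,0,-1],0]
    - [0,[-5,0,-0.4],0]
    - [0,[-5,0,-0.2],0]
    - [0,[-5,0,-0.2],0]
    - [0,[-5,0,-0.2],0]

```text
t: 4.7
tool_pos: [0.4005, -0.3043, 0.0459]
tcp_rot: [0.707, 0.707, 0.001, -0.0]
contact_force: [-5.6, 4.0, 29.2]
opening: 0.0003
finger_force: 14.7
```

Bottomed at z 0.0459. Same for the right key.

>>> servo_tool:
  motion:
    - [0,[0,0,-1],0]
    - [0,[0,0,-2],0]
    - [0,[0,0,-2],0]
    - [0,[-5.2,0,-2],0]
    - [0,[-5.2,0,-2],0]
    - [0,[-5.2,0,-2],0]
    - [0,[-5.2,0,-1],0]
    - [0,[-5.2,0,-0.2],0]
    - [0,[-5.2,0,0],0]
    - [0,[-5.2,0,0],0]
    - [0,[-5.2,0,0],0]

```text
t: 5.8
tool_pos: [0.4007, -0.3561, 0.0459]
tcp_rot: [0.707, 0.707, 0.001, -0.0]
contact_force: [-6.0, 5.6, 28.1]
opening: 0.0007
finger_force: 13.9
```

```bash
python3 -c "
from h import *
s=st()"
```

```text
t 5.8 tcp [ 0.4007 -0.3561  0.0459] rot [[-0.001, 1.0, 0.001], [1.0, 0.001, 0.002], [0.002, 0.001, -1.0]] F [-6.   5.6 28.1] op 0.0007 q7 1.06
```

>>> servo_tool:
  motion:
    - [0,[0,0,-5],0]
    - [0,[0,0,-10],0]
    - [5,[0,0,-15],0]
    - [6,[6.6,22.4,-15.5],-0.148]
    - [6,[6.6,22.4,-15.5],-0.148]
    - [6,[6.6,22.4,-15.5],-0.148]
    - [6,[6.6,22.4,-15.5],-0.148]
    - [6,[6.6,22.4,-15.5],-0.148]
    - [6,[6.6,22.4,-15.5],-0.148]
    - [6,[6.6,22.4,-15.5],-0.148]

```text
t: 6.8
tool_pos: [0.6242, -0.2896, 0.1977]
tcp_rot: [0.652, 0.758, -0.001, -0.001]
contact_force: [-0.8, -0.5, -0.5]
opening: 0.0587
finger_force: 0.0
```

```bash
python3 -c "
from h import *
s=st()"
```

```text
t 6.8 tcp [ 0.6242 -0.2896  0.1977] rot [[-0.15, 0.989, -0.003], [0.989, 0.15, 0.001], [0.001, -0.002, -1.0]] F [-0.8 -0.5 -0.5] op 0.0587 q7 0.8
```

Descend, close on the handle, lift, and turn square.

>>> servo_tool:
  motion:
    - [6,[0,0,5],0]
    - [6,[0,0,8],0]
    - [6,[0,0,9.7],0]
    - [6,[0,0,9.7],0]
    - [2,[0,0,9.7],0]
    - [2,[0,0,9.7],0]
    - [2,[0,0,9.7],0]
    - [2,[0,0,9.7],0]
    - [2,[0,0,9.7],0]
    - [2,[0,0,9.7],0]
  force: 35

```text
t: 7.8
tool_pos: [0.6247, -0.2911, 0.1034]
tcp_rot: [0.653, 0.758, 0.0, 0.0]
contact_force: [-0.6, 0.7, 5.0]
opening: 0.0259
finger_force: 35.0
```

```bash
python3 -c "
from h import *
s=st()"
```

```text
t 7.8 tcp [ 0.6247 -0.2911  0.1034] rot [[-0.148, 0.989, 0.001], [0.989, 0.148, -0.0], [-0.0, 0.001, -1.0]] F [-0.6  0.7  5. ] op 0.0259 q7 0.85
```

>>> servo_tool:
  motion:
    - [2,[0,0,-3],0]
    - [2,[0,0,-8],0]
    - [2,[0,0,-8],0]
    - [2,[21.8,-15.5,-8.5],0.148]
    - [2,[21.8,-15.5,-8.5],0.148]
    - [2,[21.8,-15.5,-8.5],0.148]
    - [2,[21.8,-15.5,-8.5],0.148]
    - [2,[21.8,-15.5,-8.5],0.148]
    - [2,[21.8,-15.5,-8.5],0.148]
    - [2,[21.8,-15.5,-8.5],0.148]
    - [2,[21.8,-15.5,-8.5],0.148]
    - [2,[21.8,-15.5,-8.5],0.148]

```text
t: 9.0
tool_pos: [0.4394, -0.099, 0.1875]
tcp_rot: [0.707, 0.707, -0.0, 0.0]
contact_force: [-1.3, 0.2, -4.5]
opening: 0.0259
finger_force: 35.0
```

```bash
python3 -c "
from h import *
s=st()
for n in('scene','top'):
    im,d,p=cap(n); print(n); lids(im,d,p); save(im,n+'1.png')
"
```

```text
t 9.0 tcp [ 0.4394 -0.099   0.1875] rot [[0.001, 1.0, 0.0], [1.0, -0.001, -0.001], [-0.001, 0.0, -1.0]] F [-1.3  0.2 -4.5] op 0.0259 q7 0.27
scene
px [131.  74.] n 103 h 0.1052 cen [ 0.7382 -1.0531] ext [0.041 0.017]
px [116.  82.] n 103 h 0.0888 cen [ 0.7994 -1.0528] ext [0.039 0.018]
px [336. 192.] n 143 h 0.0525 cen [ 0.4427 -0.0973] ext [0.05  0.075]
px [285. 222.] n 305 h 0.0419 cen [ 0.6301 -0.0854] ext [0.061 0.063]
px [381. 244.] n 319 h 0.0207 cen [0.4418 0.1161] ext [0.064 0.065]
px [330. 259.] n 319 h 0.0287 cen [0.5958 0.086 ] ext [0.06  0.064]
top
px [598. 121.] n 2199 h 0.1088 cen [ 0.7703 -1.0525] ext [0.242 0.12 ]
px [318. 166.] n 260 h 0.0439 cen [ 0.6284 -0.0893] ext [0.061 0.06 ]
px [269. 177.] n 251 h 0.0297 cen [0.5927 0.0815] ext [0.061 0.06 ]
px [261. 221.] n 288 h 0.0219 cen [0.439  0.1118] ext [0.063 0.064]
```

View pics/scene1.png

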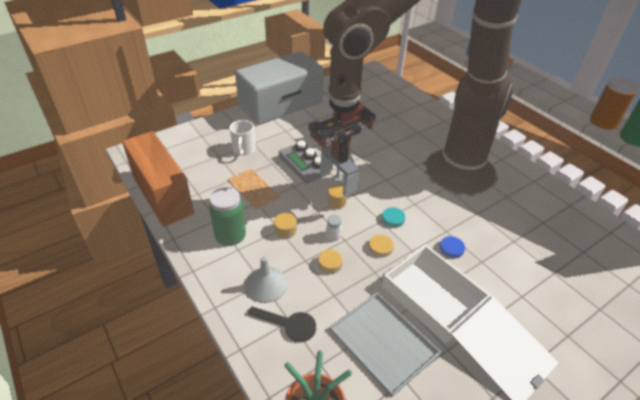

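>>> servo_tool:
  motion:
    - [2,[0,0,4],0]
    - [2,[0,0,7],0]
    - [2,[0,0,8.3],0]
    - [2,[0,0,8.7],0]
    - [2,[0,0,8.8],0]
    - [2,[0,0,8.8],0]
    - [2,[0,0,8.8],0]
    - [2,[0,0,8.8],0]
    - [2,[0,0,8.8],0]

```text
t: 10.0
tool_pos: [0.4394, -0.0984, 0.1001]
tcp_rot: [0.707, 0.707, 0.0, 0.0]
contact_force: [-0.4, -0.9, -0.4]
opening: 0.0259
finger_force: 35.0
```

>>> servo_tool:
  motion:
    - [2,[0,0,0.1],0]
    - [2,[0,0,0.1],0]
    - [2,[0,0,0.1],0]
    - [2,[0,0,0.1],0]
    - [2,[0,0,0.1],0]

```text
t: 10.5
tool_pos: [0.4394, -0.0991, 0.0996]
tcp_rot: [0.707, 0.707, 0.0, 0.001]
contact_force: [-3.6, -3.9, 10.3]
opening: 0.0263
finger_force: 35.0
```

```bash
python3 -c "
from h import *
s=st()
im,d,p=cap('scene'); save(cv2.resize(im[140:280,240:440],None,fx=4,fy=4,interpolation=cv2.INTER_CUBIC),'s2.png')
"
```

```text
t 10.5 tcp [ 0.4394 -0.0991  0.0996] rot [[0.0, 1.0, 0.001], [1.0, -0.0, -0.0], [-0.0, 0.001, -1.0]] F [-3.6 -3.9 10.3] op 0.0263 q7 0.43
```

View pics/s2.png

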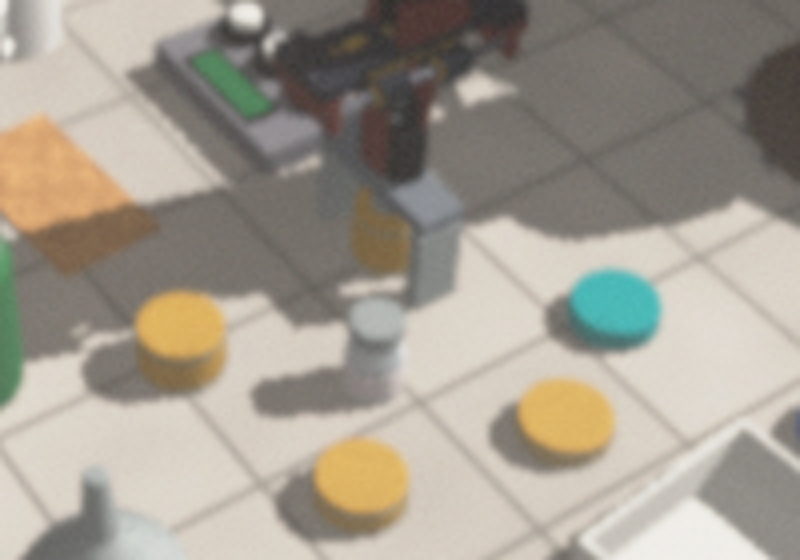

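>>> servo_tool:
  motion:
    - [2,[0,0,-4],0]
    - [2,[0,0,-8],0]
    - [2,[0,0,-9],0]
    - [2,[1.2,19,-9],0]
    - [2,[1.2,19,-9],0]
    - [2,[1.2,19,-9],0]
    - [2,[1.2,19,-9],0]
    - [2,[1.2,19,-9],0]
    - [2,[1.2,19,-9],0]
    - [2,[1.2,19,-9],0]
    - [2,[1.2,19,-4],0]
    - [2,[1.2,19,-1.5],0]
    - [2,[1.2,19,-0.4],0]
    - [2,[1.2,19,0],0]
    - [2,[1.2,19,0],0]
    - [2,[1.2,19,0],0]
    - [2,[1.2,19,0],0]
    - [2,[1.2,19,0],0]

```text
t: 12.35
tool_pos: [0.6293, -0.0865, 0.0996]
tcp_rot: [0.707, 0.707, 0.0, 0.001]
contact_force: [-0.5, 0.2, 1.4]
opening: 0.026
finger_force: 35.0
```

```bash
python3 -c "
from h import *
s=st()
for n in('scene','top'):
    im,d,p=cap(n); print(n); lids(im,d,p); save(im,n+'3.png')
im=cv2.imread('pics/scene3.png');cv2.imwrite('pics/s3.png',cv2.resize(im[120:290,200:440],None,fx=3,fy=3))
"
```

```text
t 12.35 tcp [ 0.6293 -0.0865  0.0996] rot [[0.0, 1.0, 0.001], [1.0, -0.0, -0.0], [-0.0, 0.001, -1.0]] F [-0.5  0.2  1.4] op 0.026 q7 0.43
scene
px [119.  78.] n 73 h 0.0952 cen [ 0.7886 -1.0437] ext [0.032 0.019]
px [134.  80.] n 60 h 0.0763 cen [ 0.7283 -1.0478] ext [0.035 0.019]
px [337. 191.] n 75 h 0.0527 cen [ 0.4401 -0.0954] ext [0.042 0.043]
px [381. 244.] n 315 h 0.0206 cen [0.442  0.1159] ext [0.063 0.063]
px [330. 259.] n 321 h 0.0283 cen [0.5956 0.086 ] ext [0.061 0.06 ]
top
px [598. 121.] n 2222 h 0.1094 cen [ 0.7687 -1.0527] ext [0.242 0.117]
px [322. 221.] n 178 h 0.0539 cen [ 0.4365 -0.1008] ext [0.048 0.048]
```

View pics/s3.png

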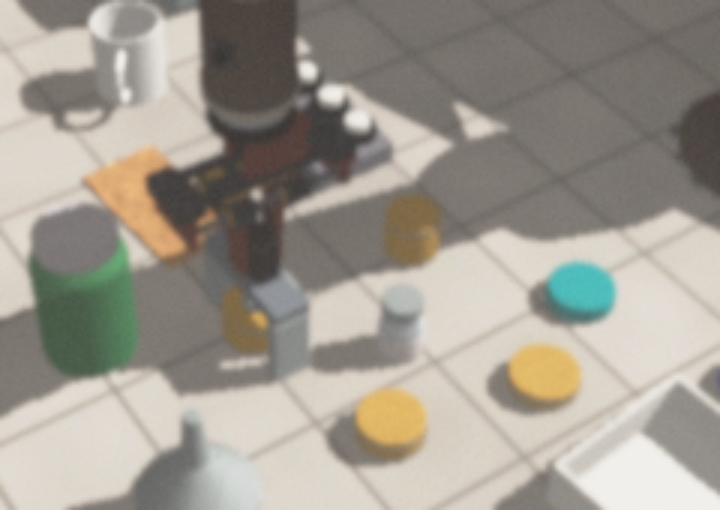

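>>> servo_tool:
  motion:
    - [2,[0,0,-4],0]
    - [2,[0,0,-8],0]
    - [2,[0,0,-9],0]
    - [2,[17.1,-3.5,-9],0]
    - [2,[17.1,-3.5,-9],0]
    - [2,[17.1,-3.5,-9],0]
    - [2,[17.1,-3.5,-9],0]
    - [2,[17.1,-3.5,-9],0]
    - [2,[17.1,-3.5,-9],0]
    - [2,[17.1,-3.5,-9],0]
    - [2,[17.1,-3.5,-4],0]
    - [2,[17.1,-3.5,-1.5],0]
    - [2,[17.1,-3.5,-0.4],0]
    - [2,[17.1,-3.5,0],0]
    - [2,[17.1,-3.5,0],0]
    - [2,[17.1,-3.5,0],0]
    - [2,[17.1,-3.5,0.05],0]
    - [2,[17.1,-3.5,0.05],0]
    - [2,[17.1,-3.5,0.05],0]

```text
t: 14.35
tool_pos: [0.5949, 0.0839, 0.0992]
tcp_rot: [0.707, 0.707, 0.001, 0.001]
contact_force: [-0.8, -3.8, 5.6]
opening: 0.0256
finger_force: 35.0
```

```bash
python3 -c "
from h import *
s=st()
for n in('scene','top'):
    im,d,p=cap(n); print(n); lids(im,d,p); save(im,n+'4.png')
"
```

```text
t 14.35 tcp [0.5949 0.0839 0.0992] rot [[0.001, 1.0, 0.002], [1.0, -0.001, -0.0], [-0.0, 0.002, -1.0]] F [-0.8 -3.8  5.6] op 0.0256 q7 0.15
scene
px [132.  78.] n 77 h 0.0888 cen [ 0.7321 -1.0692] ext [0.016 0.018]
px [286. 224.] n 274 h 0.0422 cen [ 0.6304 -0.0832] ext [0.053 0.06 ]
px [381. 244.] n 318 h 0.0207 cen [0.4425 0.116 ] ext [0.066 0.064]
px [326. 261.] n 129 h 0.0291 cen [0.6084 0.0873] ext [0.035 0.077]
top
px [598. 121.] n 2227 h 0.1096 cen [ 0.769  -1.0528] ext [0.242 0.118]
px [317. 166.] n 236 h 0.0436 cen [ 0.6269 -0.0889] ext [0.06  0.056]
px [261. 221.] n 287 h 0.022 cen [0.4388 0.1117] ext [0.063 0.064]
px [321. 221.] n 183 h 0.0541 cen [ 0.4356 -0.1004] ext [0.048 0.051]
```

>>> servo_tool:
  motion:
    - [2,[0,0,-4],0]
    - [2,[0,0,-8],0]
    - [2,[0,0,-9],0]
    - [2,[3.0,-15.4,-9],0]
    - [2,[3.0,-15.4,-9],0]
    - [2,[3.0,-15.4,-9],0]
    - [2,[3.0,-15.4,-9],0]
    - [2,[3.0,-15.4,-9],0]
    - [2,[3.0,-15.4,-9],0]
    - [2,[3.0,-15.4,-4],0]
    - [2,[3.0,-15.4,-1.5],0]
    - [2,[3.0,-15.4,-0.4],0]
    - [2,[3.0,-15.4,0],0]
    - [2,[3.0,-15.4,0],0]
    - [2,[3.0,-15.4,0],0]
    - [2,[3.0,-15.4,0],0]
    - [2,[3.0,-15.4,0],0]
    - [2,[3.0,-15.4,0],0]

```text
t: 16.25
tool_pos: [0.441, 0.1139, 0.0987]
tcp_rot: [0.707, 0.707, 0.0, 0.001]
contact_force: [-2.0, -5.3, 4.3]
opening: 0.0256
finger_force: 35.0
```

```bash
python3 -c "
from h import *
s=st()
for n in('scene','top'):
    im,d,p=cap(n); print(n); lids(im,d,p); save(im,n+'5.png')
im=cv2.imread('pics/scene5.png');cv2.imwrite('pics/s5.png',cv2.resize(im[120:290,240:480],None,fx=3,fy=3))
"
```

```text
t 16.25 tcp [0.441  0.1139 0.0987] rot [[0.001, 1.0, 0.002], [1.0, -0.001, -0.0], [-0.0, 0.002, -1.0]] F [-2.  -5.3  4.3] op 0.0256 q7 -0.04
scene
px [132.  72.] n 75 h 0.1187 cen [ 0.7294 -1.0493] ext [0.031 0.015]
px [117.  80.] n 107 h 0.1026 cen [ 0.7951 -1.0641] ext [0.025 0.022]
px [338. 191.] n 84 h 0.0529 cen [ 0.4376 -0.0961] ext [0.043 0.041]
px [338. 202.] n 70 h 0.0313 cen [ 0.4475 -0.0762] ext [0.04  0.024]
px [285. 224.] n 313 h 0.0419 cen [ 0.6311 -0.083 ] ext [0.061 0.057]
px [379. 246.] n 166 h 0.0208 cen [0.4513 0.118 ] ext [0.052 0.08 ]
px [332. 261.] n 238 h 0.0289 cen [0.5947 0.0929] ext [0.06  0.056]
top
px [598. 121.] n 2213 h 0.1096 cen [ 0.7698 -1.0521] ext [0.241 0.12 ]
px [317. 166.] n 249 h 0.0437 cen [ 0.6282 -0.0887] ext [0.061 0.056]
px [269. 178.] n 236 h 0.0298 cen [0.5919 0.082 ] ext [0.061 0.061]
px [322. 221.] n 180 h 0.0539 cen [ 0.4362 -0.101 ] ext [0.048 0.048]
```

View pics/s5.png

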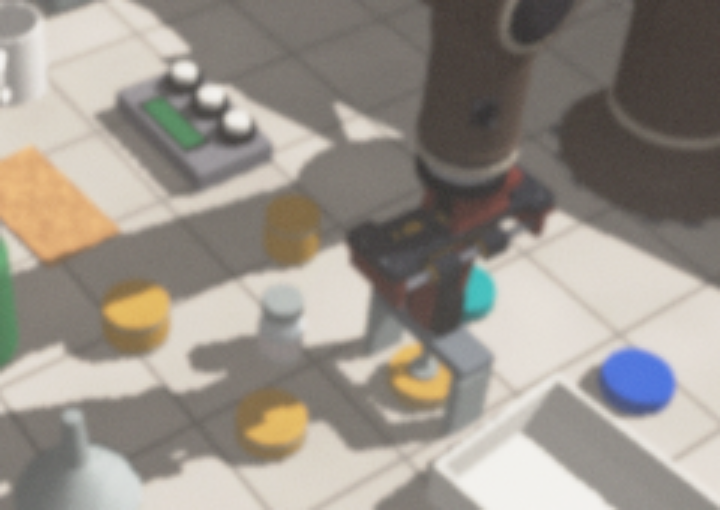

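>>> servo_tool:
  motion:
    - [2,[0,0,-5],0]
    - [2,[0,0,-9.5],0]
    - [2,[0,0,-10],0]
    - [2,[-41,17.9,-10],-0.08]
    - [2,[-41,17.9,-10],-0.08]
    - [2,[-41,17.9,-10],-0.08]
    - [2,[-41,17.9,-10],-0.08]
    - [2,[-41,17.9,-10],-0.08]
    - [2,[-41,17.9,-10],-0.08]
    - [2,[-41,17.9,-10],-0.08]
    - [2,[-41,17.9,-10],-0.08]
    - [2,[-41,17.9,-10],-0.08]
    - [2,[-41,17.9,-10],-0.08]
    - [2,[-41,17.9,-10],-0.08]
    - [2,[-41,17.9,-10],-0.08]
    - [2,[-41,17.9,-5],-0.08]
    - [2,[-41,17.9,-2],-0.08]
    - [2,[-41,17.9,-0.8],-0.08]
    - [2,[-41,17.9,-0.4],-0.08]
    - [2,[-41,17.9,-0.4],-0.08]

```text
t: 18.35
tool_pos: [0.6196, -0.2939, 0.1032]
tcp_rot: [0.678, 0.735, 0.001, 0.0]
contact_force: [0.7, 0.2, -4.3]
opening: 0.0261
finger_force: 35.0
```

```bash
python3 -c "
from h import *
s=st()
"
```

```text
t 18.35 tcp [ 0.6196 -0.2939  0.1032] rot [[-0.082, 0.997, 0.001], [0.997, 0.082, 0.001], [0.0, 0.001, -1.0]] F [ 0.7  0.2 -4.3] op 0.0261 q7 0.87
```

>>> servo_tool:
  motion:
    - [2,[0,0,0.1],0]
    - [2,[0,0,0.15],0]
    - [2,[0,0,0.15],0]
    - [6,[0,0,0.1],0]
    - [6,[0,0,0.1],0]
    - [6,[0,0,0.1],0]
    - [6,[0,0,0.1],0]
    - [6,[0,0,-4],0]
    - [6,[0,0,-9],0]
    - [6,[0,0,-11],0]
    - [6,[0,0,-11],0]

```text
t: 19.45
tool_pos: [0.6202, -0.2966, 0.2161]
tcp_rot: [0.678, 0.735, 0.001, 0.003]
contact_force: [-0.8, -0.1, 0.2]
opening: 0.0598
finger_force: 0.0
```

```bash
cat >> h.py <<'E'
def box_tray():
    for n in('top','scene'):
        im,d,p=cap(n);X=cloud(d,p);g=X[...,2];hsv=cv2.cvtColor(im,cv2.COLOR_RGB2HSV)
        save(im,n+'bt.png'); print(n); lids(im,d,p)
        for nm,m in (('box',(g>.04)&(g<.06)&(X[...,0]>.3)&(X[...,0]<.55)&(X[...,1]>.15)&(X[...,1]<.42)),('tray',(g>.007)&(g<.02)&(X[...,0]>.535)&(X[...,0]<.72)&(X[...,1]>.2)&(X[...,1]<.46))):
            q=X[m]; print(nm,len(q),'x1/y1 pct',np.round(np.percentile(q[:,:2],[1,99],axis=0),3).tolist())
            for lo in np.arange(.18,.5,.03):
                w=q[(q[:,1]>lo)&(q[:,1]<lo+.03)]
                if len(w)>5: print('  y',round(lo+.015,3),'x range',np.round(np.percentile(w[:,0],[3,97]),3),len(w))
E
python3 - <<'E'
from h import *
st(); box_tray()
E
```

```text
t 19.45 tcp [ 0.6202 -0.2966  0.2161] rot [[-0.08, 0.997, 0.006], [0.997, 0.08, -0.002], [-0.003, 0.006, -1.0]] F [-0.8 -0.1  0.2] op 0.0598 q7 0.81
top
px [598. 121.] n 2227 h 0.1097 cen [ 0.77   -1.0529] ext [0.242 0.119]
px [318. 166.] n 259 h 0.0442 cen [ 0.6284 -0.0892] ext [0.062 0.06 ]
px [269. 177.] n 253 h 0.0299 cen [0.5926 0.0816] ext [0.061 0.06 ]
px [261. 221.] n 286 h 0.0223 cen [0.439  0.1114] ext [0.063 0.063]
box 465 x1/y1 pct [[0.344, 0.201], [0.517, 0.42]]
  y 0.195 x range [0.362 0.457] 69
  y 0.225 x range [0.359 0.519] 69
  y 0.255 x range [0.356 0.516] 26
  y 0.285 x range [0.353 0.513] 28
  y 0.315 x range [0.35 0.51] 26
  y 0.345 x range [0.347 0.507] 29
  y 0.375 x range [0.344 0.504] 29
  y 0.405 x range [0.344 0.499] 189
tray 624 x1/y1 pct [[0.536, 0.231], [0.706, 0.446]]
  y 0.225 x range [0.551 0.668] 53
  y 0.255 x range [0.548 0.707] 71
  y 0.285 x range [0.545 0.705] 71
  y 0.315 x range [0.542 0.701] 73
  y 0.345 x range [0.539 0.698] 81
  y 0.375 x range [0.537 0.696] 78
  y 0.405 x range [0.536 0.693] 69
  y 0.435 x range [0.539 0.69 ] 128
scene
px
[... 304 characters left out ...]
cen [0.5957 0.0859] ext [0.059 0.062]
box 980 x1/y1 pct [[0.343, 0.203], [0.52, 0.42]]
  y 0.195 x range [0.364 0.456] 80
  y 0.225 x range [0.359 0.52 ] 158
  y 0.255 x range [0.356 0.518] 81
  y 0.285 x range [0.352 0.515] 87
  y 0.315 x range [0.35  0.512] 90
  y 0.345 x range [0.347 0.509] 99
  y 0.375 x range [0.344 0.506] 99
  y 0.405 x range [0.343 0.503] 286
tray 782 x1/y1 pct [[0.536, 0.232], [0.707, 0.45]]
  y 0.225 x range [0.551 0.671] 99
  y 0.255 x range [0.548 0.708] 98
  y 0.285 x range [0.546 0.707] 72
  y 0.315 x range [0.542 0.703] 71
  y 0.345 x range [0.54  0.701] 75
  y 0.375 x range [0.537 0.699] 81
  y 0.405 x range [0.536 0.696] 79
  y 0.435 x range [0.537 0.693] 202
```

View pics/topbt.png

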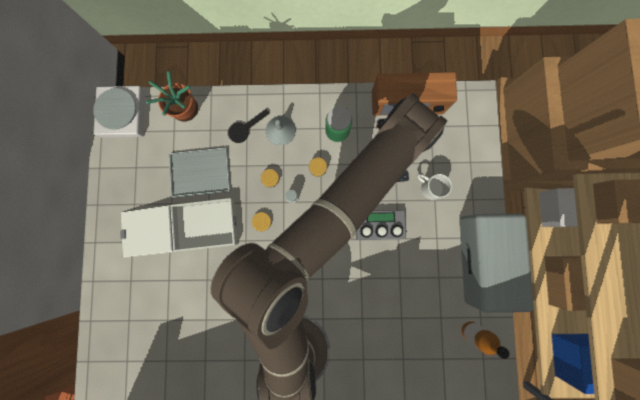

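>>> servo_tool:
  motion:
    - [8,[21.2,-16.5,0],0.08]
    - [8.5,[21.2,-16.5,0],0.08]
    - [8.5,[21.2,-16.5,0],0.08]
    - [8.5,[21.2,-16.5,0],0.08]
    - [8.5,[21.2,-16.5,0],0.08]
    - [8.5,[21.2,-16.5,4],0.08]
    - [8.5,[21.2,-16.5,9],0.08]
    - [8.5,[21.2,-16.5,11],0.08]
    - [8.5,[21.2,-16.5,11],0.08]
    - [8.5,[21.2,-16.5,11],0.08]
    - [8.5,[21.2,-16.5,11],0.08]

```text
t: 20.65
tool_pos: [0.438, -0.0976, 0.1029]
tcp_rot: [0.707, 0.707, 0.0, 0.0]
contact_force: [0.4, -1.3, 0.4]
opening: 0.0847
finger_force: 0.0
```

```bash
python3 -c "
from h import *
s=st()
im,d,p=cap('scene');lids(im,d,p)
"
```

```text
t 20.65 tcp [ 0.438  -0.0976  0.1029] rot [[0.001, 1.0, 0.001], [1.0, -0.001, -0.0], [-0.0, 0.001, -1.0]] F [ 0.4 -1.3  0.4] op 0.0847 q7 0.51
px [116.  79.] n 80 h 0.0985 cen [ 0.7963 -1.0475] ext [0.031 0.022]
px [93. 78.] n 67 h 0.1211 cen [ 0.8795 -1.0431] ext [0.055 0.02 ]
px [338. 192.] n 130 h 0.0523 cen [ 0.4399 -0.0913] ext [0.049 0.051]
px [284. 221.] n 280 h 0.0425 cen [ 0.6316 -0.0854] ext [0.059 0.062]
px [381. 244.] n 318 h 0.0206 cen [0.442  0.1161] ext [0.063 0.066]
px [330. 259.] n 317 h 0.0284 cen [0.5955 0.0858] ext [0.059 0.062]
```

>>> servo_tool:
  motion:
    - [8.5,[0,0,4],0]
    - [8.5,[0,0,8],0]
    - [8.5,[0,0,9.3],0]
    - [8.5,[0,0,9.3],0]
    - [5,[0,0,9.3],0]
    - [5,[0,0,9.3],0]
    - [5,[0,0,9.3],0]
    - [5,[0,0,9.3],0]
    - [5,[0,0,9.3],0]
  force: 15

```text
t: 21.6
tool_pos: [0.4381, -0.0969, 0.0099]
tcp_rot: [0.707, 0.707, 0.001, 0.0]
contact_force: [-1.0, 0.2, 8.2]
opening: 0.0559
finger_force: 15.0
```

>>> servo_tool:
  motion:
    - [5,[0,0,-3],0]
    - [5,[0,0,-8],0]
    - [5,[36.4,-0.2,-9],0]
    - [5,[36.4,-0.2,-9],0]
    - [5,[36.4,-0.2,-9],0]
    - [5,[36.4,-0.2,-9],0]
    - [5,[36.4,-0.2,-9],0]
    - [5,[36.4,-0.2,-9],0]
    - [5,[36.4,-0.2,-9],0]
    - [5,[36.4,-0.2,-9],0]
    - [5,[36.4,-0.2,-9],0]
    - [5,[36.4,-0.2,-9],0]
    - [5,[36.4,-0.2,-9],0]
    - [5,[36.4,-0.2,-5],0]
    - [5,[36.4,-0.2,-2],0]
    - [5,[36.4,-0.2,-1],0]
    - [5,[36.4,-0.2,-0.6],0]
    - [5,[36.4,-0.2,-0.6],0]
    - [5,[36.4,-0.2,-0.6],0]

```text
t: 23.5
tool_pos: [0.4364, 0.2668, 0.0163]
tcp_rot: [0.707, 0.707, 0.001, 0.0]
contact_force: [-0.5, -0.4, 0.2]
opening: 0.0556
finger_force: 15.0
```

>>> servo_tool:
  motion:
    - [5,[0,0,0.1],0]
    - [5,[0,0,0.15],0]
    - [5,[0,0,0.15],0]
    - [6.8,[0,0,0.1],0]
    - [6.8,[0,0,0.1],0]
    - [6.8,[0,0,0.1],0]
    - [6.8,[0,0,-4],0]
    - [6.8,[0,0,-8],0]
    - [8.5,[0,0,-11],0]
    - [8.5,[0,0,-13],0]
    - [8.5,[0,0,-13],0]
    - [8.5,[0,0,-13],0]

```text
t: 24.7
tool_pos: [0.4351, 0.2672, 0.145]
tcp_rot: [0.707, 0.707, 0.0, -0.0]
contact_force: [-0.1, 0.7, 0.7]
opening: 0.0849
finger_force: 0.0
```

```bash
python3 -c "
from h import *
s=st()
for n in('scene','top'):
    im,d,p=cap(n); print(n); lids(im,d,p); save(im,n+'6.png')
"
```

```text
t 24.7 tcp [0.4351 0.2672 0.145 ] rot [[-0.001, 1.0, -0.0], [1.0, 0.001, 0.001], [0.001, -0.0, -1.0]] F [-0.1  0.7  0.7] op 0.0849 q7 -0.26
scene
px [131.  74.] n 78 h 0.1216 cen [ 0.738  -1.0532] ext [0.025 0.016]
px [283. 220.] n 67 h 0.0425 cen [ 0.6309 -0.0926] ext [0.042 0.043]
px [381. 244.] n 320 h 0.0205 cen [0.4423 0.1162] ext [0.065 0.061]
px [330. 259.] n 320 h 0.0284 cen [0.5958 0.0861] ext [0.059 0.059]
px [422. 272.] n 284 h 0.0577 cen [0.4377 0.267 ] ext [0.056 0.053]
top
px [598. 121.] n 2248 h 0.1102 cen [ 0.7693 -1.0526] ext [0.242 0.121]
px [318. 166.] n 236 h 0.0439 cen [ 0.6273 -0.0896] ext [0.06  0.053]
px [269. 177.] n 251 h 0.0294 cen [0.5925 0.082 ] ext [0.061 0.058]
px [261. 221.] n 285 h 0.0219 cen [0.4389 0.1115] ext [0.063 0.063]
px [216. 223.] n 222 h 0.0591 cen [0.4349 0.2615] ext [0.051 0.051]
```

>>> servo_tool:
  motion:
    - [8.5,[-35.5,19.4,0],-0.3]
    - [8.5,[-35.5,19.4,0],-0.3]
    - [8.5,[-35.5,19.4,0],-0.3]
    - [8.5,[-35.5,19.4,0],-0.3]
    - [8.5,[-35.5,19.4,0],-0.3]
    - [8.5,[-35.5,19.4,0],-0.3]
    - [8.5,[-35.5,19.4,0],-0.3]
    - [8.5,[-35.5,19.4,0],-0.3]
    - [8.5,[-35.5,19.4,0],-0.3]
    - [8.5,[-35.5,19.4,0],-0.3]
    - [8.5,[-35.5,19.4,0],-0.3]
    - [8.5,[-35.5,19.4,4],-0.3]
    - [8.5,[-35.5,19.4,6],-0.3]
    - [8.5,[-35.5,19.4,6],-0.3]
    - [8.5,[-35.5,19.4,6],-0.3]

```text
t: 26.3
tool_pos: [0.6293, -0.0863, 0.0854]
tcp_rot: [0.593, 0.805, 0.0, -0.0]
contact_force: [-0.3, 0.7, 0.3]
opening: 0.085
finger_force: 0.0
```

```bash
python3 -c "
from h import *
s=st()
for n in('scene','top'):
    im,d,p=cap(n); print(n); lids(im,d,p)
save(cv2.resize(im[60:260,230:430],None,fx=3,fy=3),'t7.png')
"
```

```text
t 26.3 tcp [ 0.6293 -0.0863  0.0854] rot [[-0.298, 0.955, -0.001], [0.955, 0.298, 0.001], [0.001, -0.0, -1.0]] F [-0.3  0.7  0.3] op 0.085 q7 0.79
scene
px [116.  79.] n 103 h 0.1068 cen [ 0.7957 -1.0578] ext [0.045 0.021]
px [133.  82.] n 69 h 0.0676 cen [ 0.7423 -1.0491] ext [0.028 0.015]
px [286. 224.] n 267 h 0.0424 cen [ 0.6308 -0.0806] ext [0.062 0.057]
px [381. 244.] n 314 h 0.0205 cen [0.4418 0.1158] ext [0.064 0.065]
px [330. 259.] n 318 h 0.0286 cen [0.5957 0.0861] ext [0.06  0.061]
px [422. 272.] n 278 h 0.0578 cen [0.4376 0.2672] ext [0.055 0.054]
top
px [598. 121.] n 2237 h 0.1089 cen [ 0.7695 -1.0523] ext [0.242 0.12 ]
px [215. 222.] n 191 h 0.0587 cen [0.4357 0.2631] ext [0.051 0.05 ]
```

View pics/t7.png

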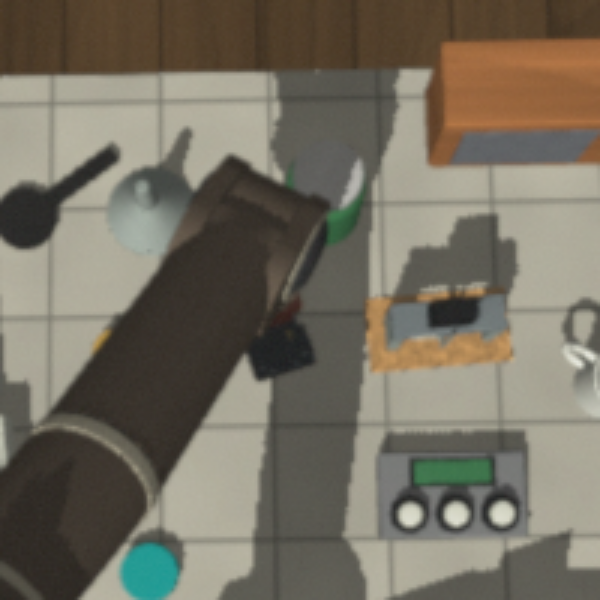

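>>> servo_tool:
  motion:
    - [8.5,[0,0,3],0]
    - [8.5,[0,0,6],0]
    - [8.5,[0,0,7.6],0]
    - [8.5,[0,0,7.6],0]
    - [6,[0,0,7.6],0]
    - [6,[0,0,7.6],0]
    - [6,[0,0,7.6],0]
    - [6,[0,0,7.6],0]
    - [6,[0,0,7.6],0]

```text
t: 27.3
tool_pos: [0.6303, -0.0883, 0.0105]
tcp_rot: [0.594, 0.805, 0.001, 0.001]
contact_force: [-1.0, -0.2, 7.1]
opening: 0.0636
finger_force: 15.0
```

>>> servo_tool:
  motion:
    - [5,[0,0,-3],0]
    - [5,[0,0,-8],0]
    - [5,[0,0,-11],0]
    - [5,[48.6,-6.2,-11],0.2]
    - [5,[48.6,-6.2,-11],0.2]
    - [5,[48.6,-6.2,-11],0.2]
    - [5,[48.6,-6.2,-11],0.2]
    - [5,[48.6,-6.2,-11],0.2]
    - [5,[48.6,-6.2,-11],0.2]
    - [5,[48.6,-6.2,-11],0.2]
    - [5,[48.6,-6.2,-11],0.2]
    - [5,[48.6,-6.2,-11],0.2]
    - [5,[48.6,-6.2,-11],0.2]
    - [5,[48.6,-6.2,-11],0.2]
    - [5,[48.6,-6.2,-11],0.2]
    - [5,[48.6,-6.2,-6],0.2]
    - [5,[48.6,-6.2,-2],0.2]
    - [5,[48.6,-6.2,-1],0.2]
    - [5,[48.6,-6.2,-0.6],0.2]
    - [5,[48.6,-6.2,-0.6],0.2]

```text
t: 29.3
tool_pos: [0.4275, 0.3563, 0.0162]
tcp_rot: [0.672, 0.741, -0.0, 0.0]
contact_force: [0.8, 1.0, -0.8]
opening: 0.0637
finger_force: 15.0
```

>>> servo_tool:
  motion:
    - [5,[0,0,0.1],0]
    - [5,[0,0,0.1],0]
    - [7.6,[0,0,0.05],0]
    - [7.6,[0,0,0.05],0]
    - [7.6,[0,0,0.05],0]
    - [7.6,[0,0,-4],0]
    - [7.6,[0,0,-9],0]
    - [8.6,[0,0,-11],0]
    - [8.6,[-24.3,-1.2,-11],0.1]
    - [8.6,[-24.3,-1.2,-11],0.1]
    - [8.6,[-24.3,-1.2,-11],0.1]
    - [8.6,[-24.3,-1.2,-11],0.1]
    - [8.6,[-24.3,-1.2,-11],0.1]
    - [8.6,[-24.3,-1.2,-6],0.1]
    - [8.6,[-24.3,-1.2,-5],0.1]
    - [8.6,[-24.3,-1.2,-5],0.1]
    - [8.6,[-24.3,-1.2,-5],0.1]

```text
t: 31.0
tool_pos: [0.4392, 0.1154, 0.0658]
tcp_rot: [0.707, 0.707, -0.0, 0.0]
contact_force: [-0.2, 0.2, -0.2]
opening: 0.0859
finger_force: 0.0
```

```bash
python3 -c "
from h import *
s=st()
for n in('scene','top'):
    im,d,p=cap(n); print(n); lids(im,d,p)
"
```

```text
t 31.0 tcp [0.4392 0.1154 0.0658] rot [[-0.001, 1.0, -0.0], [1.0, 0.001, -0.0], [-0.0, -0.0, -1.0]] F [-0.2  0.2 -0.2] op 0.0859 q7 0.16
scene
px [114.  70.] n 63 h 0.1289 cen [ 0.7949 -1.0415] ext [0.033 0.016]
px [133.  80.] n 73 h 0.0743 cen [ 0.74   -1.0528] ext [0.041 0.016]
px [382. 245.] n 294 h 0.0204 cen [0.4417 0.1182] ext [0.081 0.064]
px [334. 262.] n 129 h 0.0282 cen [0.5913 0.1011] ext [0.053 0.032]
px [422. 272.] n 280 h 0.0575 cen [0.4375 0.2669] ext [0.054 0.054]
px [451. 299.] n 432 h 0.0474 cen [0.4293 0.3598] ext [0.065 0.06 ]
top
px [598. 121.] n 2236 h 0.1091 cen [ 0.7687 -1.0532] ext [0.243 0.119]
px [269. 178.] n 233 h 0.0301 cen [0.5913 0.0818] ext [0.058 0.061]
px [265. 221.] n 130 h 0.0218 cen [0.4387 0.0967] ext [0.063 0.029]
px [190. 226.] n 291 h 0.0485 cen [0.4265 0.3552] ext [0.058 0.062]
```

>>> servo_tool:
  motion:
    - [8.6,[-0.1,0.1,4],0]
    - [8.6,[-0.1,0.1,5.7],0]
    - [8.6,[-0.1,0.1,6.1],0]
    - [8.6,[-0.1,0.1,6.1],0]
    - [6,[-0.1,0.1,6.1],0]
    - [6,[-0.1,0.1,6.1],0]
    - [6,[-0.1,0.1,6.1],0]
    - [6,[-0.1,0.1,6.1],0]
    - [6,[-0.1,0.1,6.1],0]

```text
t: 32.0
tool_pos: [0.4404, 0.1143, 0.005]
tcp_rot: [0.707, 0.707, 0.001, -0.0]
contact_force: [-1.1, 1.1, 7.6]
opening: 0.0678
finger_force: 15.0
```

>>> servo_tool:
  motion:
    - [5,[0,0,-3],0]
    - [5,[0,0,-8],0]
    - [5,[0,0,-10],0]
    - [5,[27.2,17.5,-10],0]
    - [5,[27.2,17.5,-10],0]
    - [5,[27.2,17.5,-10],0]
    - [5,[27.2,17.5,-10],0]
    - [5,[27.2,17.5,-10],0]
    - [5,[27.2,17.5,-10],0]
    - [5,[27.2,17.5,-10],0]
    - [5,[27.2,17.5,-10],0]
    - [5,[27.2,17.5,-10],0]
    - [5,[27.2,17.5,-10],0]
    - [5,[27.2,17.5,-5],0]
    - [5,[27.2,17.5,-2],0]
    - [5,[27.2,17.5,-0.9],0]
    - [5,[27.2,17.5,-0.5],0]
    - [5,[27.2,17.5,-0.5],0]
    - [5,[27.2,17.5,-0.5],0]

```text
t: 33.9
tool_pos: [0.6161, 0.3861, 0.0111]
tcp_rot: [0.707, 0.707, 0.001, 0.0]
contact_force: [0.5, 0.7, -0.0]
opening: 0.0676
finger_force: 15.0
```

>>> servo_tool:
  motion:
    - [5,[0,0,0.15],0]
    - [5,[0,0,0.15],0]
    - [8.2,[0,0,0.1],0]
    - [8.2,[0,0,0.1],0]
    - [8.2,[0,0,0.1],0]
    - [8.2,[0,0,-3],0]
    - [8.2,[0,0,-8],0]
    - [8.5,[-30.2,-2.2,-8],0]
    - [8.5,[-30.2,-2.2,-8],0]
    - [8.5,[-30.2,-2.2,-8],0]
    - [8.5,[-30.2,-2.2,-8],0]
    - [8.5,[-30.2,-2.2,-8],0]
    - [8.5,[-30.2,-2.2,-8],0]
    - [8.5,[-30.2,-2.2,-8],0]
    - [8.5,[-30.2,-2.2,-6],0]
    - [8.5,[-30.2,-2.2,-6],0]
    - [8.5,[-30.2,-2.2,-6],0]

```text
t: 35.6
tool_pos: [0.5926, 0.0843, 0.069]
tcp_rot: [0.707, 0.707, -0.0, -0.0]
contact_force: [1.0, -0.3, -0.0]
opening: 0.085
finger_force: 0.0
```

```bash
python3 -c "
from h import *
s=st()
for n in('scene','top'):
    im,d,p=cap(n); print(n); lids(im,d,p); save(im,n+'8.png')
"
```

```text
t 35.6 tcp [0.5926 0.0843 0.069 ] rot [[-0.001, 1.0, -0.001], [1.0, 0.001, -0.0], [-0.0, -0.001, -1.0]] F [ 1.  -0.3 -0. ] op 0.085 q7 0.29
scene
px [330. 260.] n 299 h 0.0284 cen [0.5958 0.0878] ext [0.076 0.057]
px [422. 272.] n 279 h 0.0575 cen [0.4375 0.267 ] ext [0.053 0.053]
px [451. 299.] n 431 h 0.0475 cen [0.4293 0.3599] ext [0.063 0.061]
px [398. 352.] n 605 h 0.0247 cen [0.6181 0.3869] ext [0.068 0.065]
top
px [598. 121.] n 2229 h 0.1101 cen [ 0.7687 -1.0527] ext [0.243 0.121]
px [185. 173.] n 275 h 0.026 cen [0.614  0.3818] ext [0.065 0.066]
px [274. 178.] n 78 h 0.0297 cen [0.593  0.0642] ext [0.051 0.021]
```

View pics/scene8.png

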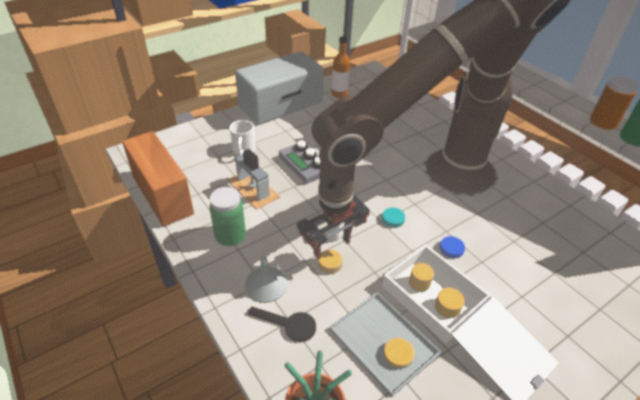

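Two lids in the box (422,275),(451,301), D on the tray (399,352), gauge on its pad (252,178), gripper over C (330,260).

>>> servo_tool:
  motion:
    - [8.5,[0,0.15,4],0]
    - [8.5,[0,0.15,5.7],0]
    - [8.5,[0,0.15,6.3],0]
    - [8.5,[0,0.15,6.3],0]
    - [6,[0,0.15,6.3],0]
    - [6,[0,0.15,6.3],0]
    - [6,[0,0.15,6.3],0]
    - [6,[0,0.15,6.3],0]
    - [6,[0,0.15,6.3],0]

```text
t: 36.6
tool_pos: [0.5949, 0.084, 0.007]
tcp_rot: [0.707, 0.707, 0.001, 0.0]
contact_force: [-1.7, -0.0, 6.3]
opening: 0.0637
finger_force: 15.0
```

>>> servo_tool:
  motion:
    - [5,[0,0,-3],0]
    - [5,[0,0,-7],0]
    - [5,[0,0,-8],0]
    - [5,[21.0,2.9,-8],0]
    - [5,[21.0,2.9,-8],0]
    - [5,[21.0,2.9,-8],0]
    - [5,[21.0,2.9,-8],0]
    - [5,[21.0,2.9,-8],0]
    - [5,[21.0,2.9,-8],0]
    - [5,[21.0,2.9,-8],0]
    - [5,[21.0,2.9,-4],0]
    - [5,[21.0,2.9,-1.5],0]
    - [5,[21.0,2.9,-0.7],0]
    - [5,[21.0,2.9,-0.5],0]
    - [5,[21.0,2.9,-0.5],0]
    - [5,[21.0,2.9,-0.4],0]
    - [5,[21.0,2.9,-0.35],0]

```text
t: 38.3
tool_pos: [0.6241, 0.2939, 0.0107]
tcp_rot: [0.707, 0.707, 0.001, 0.0]
contact_force: [-0.9, 1.0, -1.4]
opening: 0.0636
finger_force: 15.0
```

>>> servo_tool:
  motion:
    - [8,[0,0,0],0]
    - [8,[0,0,0],0]
    - [8,[0,0,0],0]
    - [8,[0,0,-3],0]
    - [8,[0,0,-8],0]
    - [8,[0,0,-13],0]
    - [4,[0,0,-15],0]
    - [0,[0,0,-15],0]
    - [0,[0,0,-15],0]

```text
t: 39.2
tool_pos: [0.6231, 0.2941, 0.1596]
tcp_rot: [0.707, 0.707, 0.0, -0.0]
contact_force: [-0.1, 0.5, -0.8]
opening: 0.0599
finger_force: 0.0
```

```bash
python3 -c "
from h import *
s=st()
for n in('scene','top'):
    im,d,p=cap(n); print(n); lids(im,d,p); save(im,n+'9.png')
    X=cloud(d,p); g=X[...,2]
    m=(g>.12)&(g<.15)&(X[...,0]>.5)&(X[...,0]<.7)&(X[...,1]>-.36)&(X[...,1]<-.15)
    print('handle',np.round(X[m].mean(0),3),cv2.minAreaRect(X[m][:,:2].astype(np.float32)))
"
```

```text
t 39.2 tcp [0.6231 0.2941 0.1596] rot [[-0.0, 1.0, -0.0], [1.0, 0.0, 0.001], [0.001, -0.0, -1.0]] F [-0.1  0.5 -0.8] op 0.0599 q7 -0.09
scene
px [132.  72.] n 61 h 0.1097 cen [ 0.7279 -1.0479] ext [0.035 0.014]
px [422. 272.] n 286 h 0.0576 cen [0.4377 0.267 ] ext [0.057 0.054]
px [420. 285.] n 76 h 0.0361 cen [0.453  0.2838] ext [0.03  0.035]
px [451. 299.] n 431 h 0.0476 cen [0.4294 0.3599] ext [0.063 0.059]
px [371. 322.] n 465 h 0.0325 cen [0.6258 0.2954] ext [0.06  0.062]
px [398. 352.] n 611 h 0.0244 cen [0.6182 0.3868] ext [0.067 0.066]
handle [ 0.624 -0.29   0.134] ((0.621436357498169, -0.29531097412109375), (0.027192287147045135, 0.053510479629039764), 4.424846649169922)
top
px [598. 121.] n 2215 h 0.1093 cen [ 0.769  -1.0527] ext [0.243 0.121]
px [211. 170.] n 252 h 0.0338 cen [0.6226 0.2898] ext [0.061 0.062]
px [216. 223.] n 221 h 0.0583 cen [0.4349 0.2619] ext [0.051 0.052]
px [190. 226.] n 286 h 0.0489 cen [0.4266 0.3554] ext [0.058 0.063]
handle [ 0.619 -0.295  0.138] ((0.6200828552246094, -0.2958202362060547), (0.026417501270771027, 0.05016794428229332), 5.245787620544434)
```

>>> servo_tool:
  motion:
    - [0,[-54.9,-22.2,0],0]
    - [0,[-54.9,-22.2,0],0]
    - [0,[-54.9,-22.2,0],0]
    - [0,[-54.9,-22.2,0],0]
    - [0,[-54.9,-22.2,0],0]
    - [0,[-54.9,-22.2,0],0]
    - [0,[-54.9,-22.2,0],0]
    - [0,[-54.9,-22.2,0],0]
    - [0,[-54.9,-22.2,0],0]
    - [0,[-54.9,-22.2,0],0]
    - [0,[-54.9,-22.2,0],0]
    - [0,[-54.9,-22.2,0],0]
    - [0,[-54.9,-22.2,0],0]
    - [0,[-54.9,-22.2,4],0]
    - [0,[-54.9,-22.2,8],0]
    - [0,[-54.9,-22.2,9],0]
    - [0,[-54.9,-22.2,9],0]
    - [0,[-54.9,-22.2,9],0]

```text
t: 41.1
tool_pos: [0.4017, -0.2554, 0.0704]
tcp_rot: [0.707, 0.707, -0.0, 0.0]
contact_force: [0.3, 0.2, 1.3]
opening: 0.0004
finger_force: 0.0
```

```bash
python3 -c "
from h import *
s=st()"
```

```text
t 41.1 tcp [ 0.4017 -0.2554  0.0704] rot [[0.0, 1.0, -0.0], [1.0, -0.0, -0.001], [-0.001, -0.0, -1.0]] F [0.3 0.2 1.3] op 0.0004 q7 1.0
```

>>> servo_tool:
  motion:
    - [0,[0,0,1.5],0]
    - [0,[0,0,2.2],0]
    - [0,[0,0,2.5],0]
    - [0,[0,0,2.5],0]
    - [0,[0,0,2.5],0]

```text
t: 41.6
tool_pos: [0.4028, -0.2553, 0.0463]
tcp_rot: [0.707, 0.707, 0.001, 0.001]
contact_force: [-0.5, 1.6, 10.5]
opening: 0.0003
finger_force: 5.3
```

>>> servo_tool:
  motion:
    - [0,[0,0,0.1],0]
    - [0,[0,0,0.1],0]
    - [0,[0,0,0.1],0]
    - [0,[0,0,-2],0]
    - [0,[0,0,-7],0]
    - [0,[0,0,-12],0]
    - [0,[0,0,-15],0]
    - [0,[0,0,-15],0]
    - [0,[0,0,-15],0]

```text
t: 42.5
tool_pos: [0.4018, -0.2547, 0.1952]
tcp_rot: [0.707, 0.707, 0.001, 0.0]
contact_force: [0.0, 0.3, -0.9]
opening: 0.0005
finger_force: 0.0
```

```bash
python3 -c "
from h import *
s=st()
for n in('scene','top'):
    im,d,p=cap(n); print(n); lids(im,d,p)
    X=cloud(d,p)
save(im,'fin.png')
"
```

```text
t 42.5 tcp [ 0.4018 -0.2547  0.1952] rot [[-0.001, 1.0, 0.002], [1.0, 0.001, 0.001], [0.001, 0.002, -1.0]] F [ 0.   0.3 -0.9] op 0.0005 q7 0.79
scene
px [132.  72.] n 89 h 0.1172 cen [ 0.7321 -1.0613] ext [0.029 0.02 ]
px [117.  84.] n 73 h 0.0748 cen [ 0.7995 -1.0522] ext [0.03  0.017]
px [423. 272.] n 280 h 0.0575 cen [0.4374 0.2671] ext [0.054 0.053]
px [451. 299.] n 430 h 0.0477 cen [0.4293 0.3598] ext [0.062 0.061]
px [447. 312.] n 65 h 0.0301 cen [0.4515 0.3757] ext [0.033 0.037]
px [371. 322.] n 460 h 0.0326 cen [0.6257 0.2949] ext [0.061 0.062]
px [398. 352.] n 609 h 0.0245 cen [0.6181 0.387 ] ext [0.067 0.066]
top
px [598. 121.] n 2223 h 0.1092 cen [ 0.7698 -1.0529] ext [0.242 0.122]
px [211. 170.] n 250 h 0.0345 cen [0.622  0.2902] ext [0.062 0.059]
px [185. 173.] n 274 h 0.0259 cen [0.6143 0.3823] ext [0.065 0.065]
px [216. 223.] n 222 h 0.0588 cen [0.4353 0.2618] ext [0.051 0.052]
px [190. 225.] n 289 h 0.0489 cen [0.4266 0.355 ] ext [0.058 0.063]
```

View pics/fin.png

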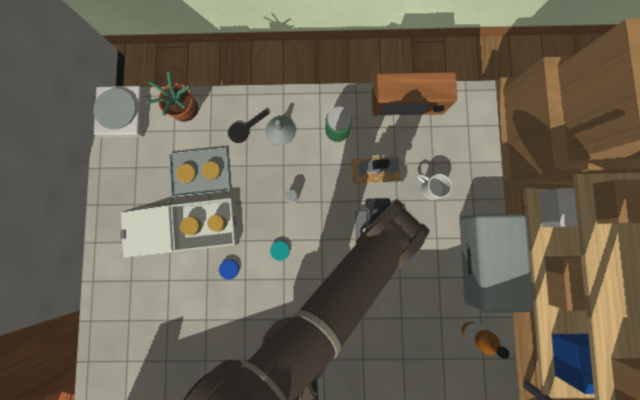

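Final view: deep lids in the box at (190,226) and (216,223), shallow lids on the tray at (185,173) and (211,170), gauge on its pad at (378,166), bystanders unmoved.

```bash
python3 -c "
from workcell import order
print(order.sign_off())"
```

```text
the job is handed in; nothing more can be done
None
```

I carried out every step in order and handed the job in at about 42 s of the 210 s allowed. The hand-in gave no verdict, but the last pictures show all four lids sorted, the gauge on its pad and the bystanders unmoved.

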